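# Set the transport lock of the microscope's rotary drive

### The job

The round rotary drive is to be packed, so set its transport lock. Take the locking pin from the accessory block, put it into the curved slot in the cover and slide its nose along the rotor under light pressure until it drops into the rotor's hidden socket; with the pin in that socket turn the rotor to the lock position between the two steel wear pads, feel the pin drop into the bore below, and leave it upright and fully home with its collar flat on the cover. Never force the pin (keep it under 40 N), and leave the spare objective, the loupe and the blade dispenser where they are.

Things in the scene. Friction and masses are not known exactly. Their poses are not given: they have to be found in the camera images.
- drive: Rotary drive, fixed: round aluminium housing 120 mm across, white cover, small black motor on its -x side. Origin: on its axis at the underside (on the desk mat); z up; cover top 48 mm above the origin. Angles here are about this axis from the drive's x towards y. The rotor inside turns about the axis, held by a drag of about 8 N at the slot; it stays where it is left.
- slot_middle (a point): Middle of the cover's curved slot, level with the cover top, 32 mm from the axis at angle 0; axes as the drive's. The slot is 13 mm wide, its centre line an arc of 32 mm radius, end walls at angles -82 and +82 degrees; cover 4 mm thick. Under the whole slot lies the black flat rotor plate, top face 6 mm below the cover top, 8 mm thick. Below it, 18 mm under the cover top, is a flat floor.
- slot_start (a point): Where a search can begin: on the slot's centre line at the cover top, angle +68 degrees. The rotor's one socket, a round hole 12 mm wide through the plate, lies on the centre line, unmeasured, between -10 and +52 degrees; it can turn from -64 to +64. Friction is about 0.6: a pin pressed with 3 to 6 N glides on the plate, pressed hard it drags the rotor along.
- lock_mouth (a point): The lock position: on the slot's centre line at the cover top, angle -58 degrees, between two small steel wear pads; axes as the drive's. Below it in the floor is the lock bore, 12 mm wide, from 18 to 36 mm under the cover top. The rotor plate covers the bore until the rotor's socket stands over it.
- lock_pin: The locking pin, steel, round, about 70 g: shank 10 mm thick and 34 mm long with its last 4 mm tapering to a 6 mm nose, then a collar 22 mm wide and 4 mm thick, then a dark knurled grip 18 mm thick and 38 mm high. Origin at the end of the nose, z up along the pin. It starts upright in a hole of the block, collar on the block's top.
- pin_grip (a point): Centre of the pin's knurled grip, half-way up, 57 mm above the end of the nose and 23 mm above the collar's underside; z up along the pin. At the start it is 63 mm above the desk.
- pin_collar (a point): Centre of the underside of the pin's collar, 34 mm above the end of the nose, z up along the pin. When the pin is locked this point lies on lock_mouth.
- holder: Accessory block, fixed, aluminium, 64 x 34 x 40 mm on a thin rubber foot, two upright holes 12 mm wide and 36 mm deep at x = -16 mm (with the locking pin) and x = +16 mm (empty). Origin: centre of its underside, z up.
- objective: Bystander: spare microscope objective, black, 29 mm wide, 40 mm high, upright; origin at the centre of its underside.
- eye_loupe: Bystander: black eye loupe, 31 mm wide, 27 mm high; origin at the centre of its underside.
- blades: Bystander: blade dispenser, 26 x 60 x 12 mm, lying flat; origin at the centre of its underside.

How it is judged (in metres and radians):
On the way:
1. the pin's nose has dropped through the rotor's socket (at least 9 mm below the rotor plate's top face, in the slot) (z of lock_pin in the frame of drive below 0.033 m and horizontal distance between lock_pin and drive between 0.027 and 0.037 m and x of lock_pin in the frame of drive above 0 m), for 0.2 s.
At the end, for the whole second after the job is handed in: The locking pin stands in the lock bore through the rotor's socket: collar centre within 3 mm of the lock position sideways and within 2 mm of the cover's top in height (fully home), upright within 0.08 rad and at rest (horizontal distance between pin_collar and lock_mouth below 0.003 m and z of pin_collar in the frame of lock_mouth between -0.002 and 0.002 m and angle between pin_grip's own z axis and vertical below 0.08 rad and linear speed of lock_pin below 0.02 m/s); the robot touches nothing.
It fails at once if the pin, the fingers or the arm press on the drive with more than 40 N (contact force between any of lock_pin, the fingers, the arm and drive above 40 N).
It fails at once if a bystander (objective, loupe, blade dispenser) is moved more than 20 mm (distance of any of objective, eye_loupe, blades from where it was at the start of the episode above 0.02 m).
It also fails if it takes over 70 s, if anything falls off the work surface, if the arm or the gripper's body presses on something with over 40 N, if the wrist force passes 120 N, or if a joint passes its speed limit or range.

### The arm

A 6-joint arm with a two-finger parallel gripper is mounted at the origin on the work surface; the furniture and walls round the work are solid. World frame = base frame: x ahead of the robot, y to its left, z up, the work surface at z = 0. Lengths are in mm, angles in rad, forces in N, time in s.
With the tool pointing down it reaches from about 300 to 775 mm from the base axis. Payload 14.6 kg.
Tool frame: the origin (TCP) lies at the centre of the arm's flange, where the gripper is bolted on; the fingertips stand 199 mm ahead of it and the grasp point (between the pads) lies 180 mm ahead of it; z points along the fingers, y is the line along which they close (so a half turn about z gives the same grasp; the last joint's range is limited). The gripper opens to 94 mm and grips with 3 to 60 N. Pads are 16 mm wide; open, the fingers measure 119 mm over their backs; the gripper's body (75 mm by 177 mm) begins 78 mm behind the grasp point.
Start: joints at [1.049, 0.3, 1.521, -0, 1.321, -0.067], TCP at [241.602, 494.084, 404.646] pointing down, gripper open.
Joint ranges: [-3.03, 3.03], [-0.79, 2.21], [0.23, 2.52], [-1.04, 4.18], [0, 3.07], [-2.55, 2.55]. Speed limits (rad/s): [2.22, 2.22, 2.57, 3.14, 3.14, 3.14].

### API

Orientations are given as [roll, pitch, yaw] about the fixed x, y, z axes, in that order (R = Rz(yaw) Ry(pitch) Rx(roll)).
In Python, from cell import manip, optics, workorder gives the robot as it stands.
- The arm moves only by the tool step_arm, never from a script. Its argument "increments" is a list that holds one entry, the list of rows, each a list of 7 numbers: the turn, a rotation vector about the tool's x, y, z as a fraction of full scale, then the shift along the tool's x, y, z as a fraction of full scale, then the closure, from -1 (fully open) to 1 (shut). In form: [[[wx, wy, wz, tx, ty, tz, fingers], ...]]. A call has 1 to 5 rows; each row shifts and turns the commanded pose from where the row before left it, along the tool's axes as they then stand; what a row does not reach is not made up. Full scale, the value 1, is 40 mm for a shift and 45 degrees for a turn. A row lasts 1/10 s, in which the tool goes at most 50 mm and 8.59 degrees, less where a joint would pass 70% of its speed; a pose out of reach is approached as far as the arm can. A call with a number of a shift or a turn outside -1 to 1 is refused whole. A call with a gripper value outside its range is refused whole. The fingers move at their own pace and stop on an object; "newtons" is the grip in N (left out, the last holds). Time passes only in rows, so rows that do not move let the fingers close. It gives the time, the measured TCP pose, the force, the opening and the grip force at its end, in the units of the state.
- manip.read_state(): the state, without advancing time (a new reading comes with each control period).
- optics.camera(name): name is "scene" or "top" or "wrist"; returns a dict with "frame" (384x512x3 uint8, red, green, blue), "range_z" (384x512 float32, mm along the optical axis (not along the pixel's ray), 0 where there is no reading), "mtx" (3x3 intrinsics, pixels), "cam_to_world" (4x4, takes a point from camera to world coordinates). Camera axes: x right, y down, z forward; pixel columns grow to the right and rows downward; lengths in mm; the calibration is good to about 2 mm. A picture is of the moment at which its call begins.
- workorder.sign_off(): hands the job in; it is judged then, once.
The state is a dict: "clock": time; "joints": joint angles; "qd": joint speeds; "effort": joint torques, N m; "eef_pos": TCP position; "eef_rot": TCP orientation; "wrist_force": force on the tool from outside, world axes, zero at the start; "moment": the same for the moment, N m; "finger_gap": finger opening in mm; "finger_force": force on a finger pad.
Only numpy, scipy, OpenCV 4.12 (cv2) and the standard library are available. Lean on these libraries where they do the work, as an engineer would, in place of code of your own. Each camera call takes 0.05 s, during which the arm holds its last target. There are 200 camera calls.

## Working session

There is one attempt and no reset: what is moved stays moved. The work goes in short steps, Python scripts to look and compute and a tool call to move; the robot and the scene stay as the last step left them, time stands still between calls to the robot, and variables do not carry over. Pictures are saved under pics/ and viewed, at most 10 in all, crops included, and the job is handed in when it is done.

Besides the shell and the picture viewer there is one more tool, called after ">>>" in YAML: its name, and indented under it one key for each argument. step_arm: Moves the arm, as the interface text tells. Its arguments: {"type":"object","properties":{"increments":{"type":"array","items":{"type":"array","items":{"type":"array","items":{"type":"number"}}}},"newtons":{"type":"number"}},"required":["increments"]}

```bash
mkdir -p pics; cat > h.py <<'E'
import numpy as np, cv2
from cell import manip, optics, workorder
def grab(n):
    c=optics.camera(n); return c
def cloud(c):
    K=c["mtx"];z=c["range_z"].astype(float);v,u=np.mgrid[:z.shape[0],:z.shape[1]]
    p=np.stack([(u-K[0,2])/K[0,0]*z,(v-K[1,2])/K[1,1]*z,z,np.ones_like(z)],-1)
    w=(p@c["cam_to_world"].T)[...,:3]; w[z==0]=np.nan; return w
def plane(c,u,v,h):
    K=c["mtx"];d=np.array([(u-K[0,2])/K[0,0],(v-K[1,2])/K[1,1],1.])
    T=c["cam_to_world"];d=T[:3,:3]@d;o=T[:3,3];return o+d*(h-o[2])/d[2]
E
python3 - <<'E'
from h import *
a=[]
for n in("top","scene"):
    c=grab(n);cv2.imwrite(f"pics/{n}0.png",c["frame"][...,::-1]);np.savez(f"{n}0.npz",**c)
    print(n,c["mtx"].tolist(),c["cam_to_world"].round(3).tolist())
print(manip.read_state())
E
```

```text
top [[398.0054646350866, 0.0, 251.90750932821774], [0.0, 398.0054646350866, 190.39560904356273], [0.0, 0.0, 1.0]] [[0.008, -0.986, 0.168, 415.622], [-1.0, -0.008, -0.001, 28.526], [0.003, -0.168, -0.986, 929.61], [0.0, 0.0, 0.0, 1.0]]
scene [[409.56583577897044, 0.0, 260.0249873622827], [0.0, 409.56583577897044, 189.48011734252165], [0.0, 0.0, 1.0]] [[-0.158, 0.838, -0.522, 983.487], [0.987, 0.134, -0.084, 104.812], [-0.0, -0.529, -0.849, 802.885], [0.0, 0.0, 0.0, 1.0]]
{'clock': 0.1, 'joints': array([ 1.04937442e+00,  3.00453519e-01,  1.52155665e+00, -1.24462356e-05,
        1.32070790e+00, -6.66107278e-02]), 'qd': array([-0.00119316, -0.00209596, -0.00347817, -0.0014656 , -0.00077885,
       -0.00151442]), 'effort': array([ 1.90926003e-03, -5.32639432e+01, -3.53286052e+01,  7.09711318e-02,
        2.34627194e-02, -3.71747637e-05]), 'eef_pos': array([241.60415794, 494.05789447, 404.10618419]), 'eef_rot': array([-3.14046893e+00, -6.28803504e-05,  2.68678453e+00]), 'wrist_force': array([-0.60809218, -0.57883984, -0.14037314]), 'moment': array([-0.01235668,  0.00881612, -0.0183446 ]), 'finger_force': 0.0, 'finger_gap': 93.99894281089237}
```

View pics/top0.png

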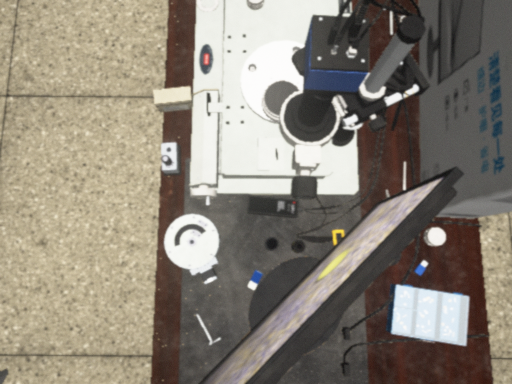

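View pics/scene0.png

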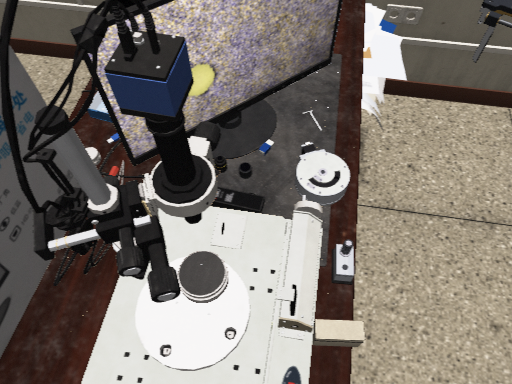

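Top view: drive at about (191,243) with motor at (208,270), block with pin at (170,157), objective and loupe (dark discs) at (272,243) and (298,246). The scene view shows the drive at (323,175) and the block at (344,260). Now measuring these with depth.

```bash
python3 - <<'E'
from h import *
ims=[]
for n,(u0,u1,v0,v1) in(("top",(150,230,130,290)),("scene",(290,365,140,290))):
    c=dict(np.load(f"{n}0.npz"));w=cloud(c);f=c["frame"]
    for (u,v) in ([(191,243),(180,243),(170,157),(168,152),(172,165),(208,270),(230,300)] if n=="top" else [(323,175),(344,260),(348,247),(330,160),(325,150)]):
        print(n,u,v,w[v,u].round(1),f[v,u])
    ims.append(cv2.resize(f[v0:v1,u0:u1],None,fx=3.7,fy=3.7,interpolation=cv2.INTER_CUBIC)[:590])
    # cover: height band, circle fit
    m=(abs(w[...,2]-48)<6)
    m2=np.zeros_like(m);m2[v0:v1,u0:u1]=1;m&=m2
    k,lab,st,ce=cv2.connectedComponentsWithStats(m.astype(np.uint8))
    for i in range(1,k):
        if st[i,4]>40:
            p=w[lab==i];(cx,cy),r=cv2.minEnclosingCircle(p[:,:2].astype(np.float32)); print("band48",n,st[i].tolist(),np.median(p,0).round(1),cx,cy,r)
            print(cv2.minAreaRect(p[:,:2].astype(np.float32)))
    m=(w[...,2]>60)&m2.astype(bool)&(w[...,2]<110)
    k,lab,st,ce=cv2.connectedComponentsWithStats(m.astype(np.uint8))
    for i in range(1,k):
        if st[i,4]>5:print("hi",n,st[i].tolist(),np.nanmedian(w[lab==i],0).round(1),np.nanmax(w[lab==i],0).round(1))
h=min(i.shape[0] for i in ims);cv2.imwrite("pics/c1.png",np.hstack([i[:h] for i in ims])[...,::-1])
E
```

```text
top 191 243 [447.6 160.   48.9] [152 151 156]
top 180 243 [447.4 184.   49.8] [225 227 220]
top 170 157 [643.7 216.2  39.8] [211 213 217]
top 168 152 [655.7 221.5  39.2] [214 218 221]
top 172 165 [624.1 210.2  42.9] [211 211 214]
top 208 270 [389.5 122.2  39.3] [122 124 125]
top 230 300 [322.4  74.7   3. ] [102  96  93]
band48 top [164, 214, 55, 61, 2400] [447.9 157.7  50.1] 446.7351379394531 157.12034606933594 66.00080108642578
((449.3946838378906, 159.02825927734375), (124.9864730834961, 119.30278778076172), 26.81572914123535)
hi top [190, 130, 28, 75, 1535] [620.3 130.9  78.8] [701.8 163.5  87.8]
hi top [218, 130, 12, 46, 489] [642.   88.8  85. ] [697.5 102.4  89.1]
hi top [161, 155, 10, 10, 74] [628.2 217.6  81. ] [637.6 227.   85.6]
scene 323 175 [460.8 162.   50.4] [220 216 223]
scene 344 260 [649.9 219.8  39.6] [223 225 229]
scene 348 247 [639.  220.1  78.3] [42 42 44]
scene 330 160 [416.4 174.6  49.2] [237 237 234]
scene 325 150 [352.1 164.8   1.5] [123 122 123]
band48 scene [297, 149, 54, 50, 1964] [456.5 160.4  49.6] 449.501220703125 158.2020721435547 66.21214294433594
((451.04351806640625, 160.03338623046875), (126.607666015625, 119.25494384765625), 24.393325805664062)
hi scene [290, 195, 33, 95, 2195] [643.  134.5  78.6] [740.9 166.2  86.7]
hi scene [342, 239, 12, 13, 106] [635.9 219.2  79.7] [641.3 229.   84.7]
```

View pics/c1.png

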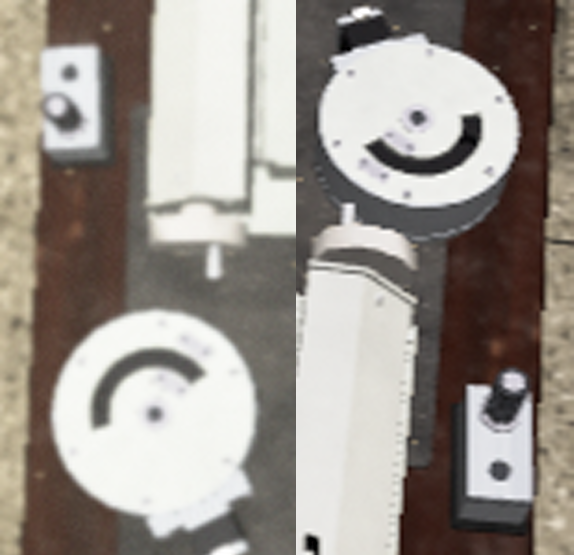

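```bash
python3 - <<'E'
from h import *
C=np.array([449.,159.5]);H=49.5
for n in("top","scene"):
    c=dict(np.load(f"{n}0.npz"));f=c["frame"];g=cv2.cvtColor(f,cv2.COLOR_RGB2GRAY);w=cloud(c)
    v,u=np.mgrid[:384,:512]
    X=np.stack([plane(c,a,b,H)[:2] for b,a in np.ndindex(384,512)]).reshape(384,512,2)
    # cover rim: white blob at plane H
    d=np.hypot(*(X-C).transpose(2,0,1))
    m=((g>175)&(d<75)).astype(np.uint8)
    k,lab,st,_=cv2.connectedComponentsWithStats(m);i=1+st[1:,4].argmax()
    cn=max(cv2.findContours((lab==i).astype(np.uint8),0,1)[0],key=len)[:,0]
    P=X[cn[:,1],cn[:,0]];
    from scipy.optimize import least_squares
    r=least_squares(lambda q:np.hypot(P[:,0]-q[0],P[:,1]-q[1])-q[2],[*C,60],loss="soft_l1",f_scale=.7).x;print(n,"rim",r.round(2))
    dk=((g<110)&(d<48)).astype(np.uint8);k,lab,st,_=cv2.connectedComponentsWithStats(dk)
    for i in range(1,k):
        if st[i,4]>4:
            q=X[lab==i];print(" dark",st[i,4],q.mean(0).round(1))
            if st[i,4]>60:
                a=np.degrees(np.arctan2(*(q-r[:2]).T[::-1]));rr=np.hypot(*(q-r[:2]).T);print("  ang",np.percentile(a,[0,1,50,99,100]).round(1),"r",np.percentile(rr,[2,50,98]).round(1))
    mo=(w[...,2]>20)&(w[...,2]<46)&(np.hypot(w[...,0]-r[0],w[...,1]-r[1])>64)&(np.hypot(w[...,0]-r[0],w[...,1]-r[1])<110)&(w[...,0]<449)
    q=w[mo].mean(0);print(" motor",q.round(1),np.degrees(np.arctan2(r[1]-q[1],r[0]-q[0])))
    # pin grip: dark & high
    b=(w[...,2]>50)&(abs(w[...,0]-632)<25)&(abs(w[...,1]-219)<20)
    q=w[b];t=q[q[:,2]>np.nanmax(q[:,2])-8];print(" pin",q.mean(0).round(1),"tops",t.mean(0).round(1),len(t),np.ptp(t,0).round(1))
    bl=(abs(w[...,2]-41)<4)&(abs(w[...,0]-645)<50)&(abs(w[...,1]-219)<30);q=w[bl];print(" block",cv2.minAreaRect(q[:,:2].astype(np.float32)),np.median(q[:,2]))
    c2=(np.hypot(w[...,0]-r[0],w[...,1]-r[1])<55);print(" coverz",np.median(w[c2][:,2]))
    ho=((g<120)&(X[...,0]>650)&(X[...,0]<690)&(abs(X[...,1]-219)<14)); print(" hole(z49 plane)",[plane(c,*[x[ho].mean() for x in(u,v)],40.5).round(1)])
w=cloud(dict(np.load("top0.npz")));s=(w[...,2]>60)&(w[...,1]>60)&(w[...,1]<260)
print("near tall", [(x,np.nanmax(w[s&(abs(w[...,0]-x)<10)][:,1]).round(),np.nanmax(w[s&(abs(w[...,0]-x)<10)][:,2]).round()) for x in range(460,720,20) if (s&(abs(w[...,0]-x)<10)).any()])
E
```

```text
top rim [451.23 158.88  60.06]
 dark 128 [473.9 170.2]
  ang [-44.4 -43.7  25.4  97.4 100.2] r [29.5 33.4 36.9]
 motor [382.8 125.1  39.4] 26.263755453395383
 pin [627.8 217.2  74.6] tops [629.5 219.1  81.8] 51 [16.1 15.8  7.6]
 block ((646.0552978515625, 220.00643920898438), (64.41326141357422, 34.43205261230469), 2.609203815460205) 40.19803600675175
 coverz 50.2564156650875
 hole(z49 plane) [array([684.8, 221.3,  40.5])]
scene rim [452.6  160.31  58.93]
 dark 8 [450.4 159.6]
 dark 171 [474.1 171.1]
  ang [-50.4 -49.   26.2 104.1 104.7] r [27.4 33.2 38.2]
 motor [384.1 123.   38.1] 28.59665455445281
 pin [635.4 219.3  73.9] tops [632.9 220.1  81.3] 70 [17.1 17.3  8. ]
 block ((647.5565185546875, 221.7821502685547), (64.25618743896484, 33.41667175292969), 4.208563804626465) 39.54670023435352
 coverz 49.718862752139444
 hole(z49 plane) [array([677.2, 221.6,  40.5])]
near tall [(540, np.float64(163.0), np.float64(81.0)), (560, np.float64(163.0), np.float64(88.0)), (580, np.float64(163.0), np.float64(85.0)), (600, np.float64(159.0), np.float64(90.0)), (620, np.float64(227.0), np.float64(89.0)), (640, np.float64(227.0), np.float64(89.0)), (660, np.float64(159.0), np.float64(89.0)), (680, np.float64(159.0), np.float64(90.0)), (700, np.float64(160.0), np.float64(90.0))]
```

```bash
python3 - <<'E'
from h import *
for n in("top","scene"):
    w=cloud(dict(np.load(f"{n}0.npz"))).reshape(-1,3);w=w[~np.isnan(w[:,0])]
    for t in (0.33,0.45,0.6,0.9):
        e=np.array([np.cos(t),np.sin(t)]);s=w[:,:2]@e;l=w[:,:2]@[-e[1],e[0]]
        print(n,t,[(x,*(int(w[(abs(s-x)<25)&(abs(l-o)<40),2].max(initial=-1)) for o in(-120,-40,40))) for x in range(50,800,50)])
E
```

```text
top 0.33 [(50, -1, -1, -1), (100, 6, -1, -1), (150, 12, 4, -1), (200, -1, -1, 206), (250, 428, 428, 261), (300, 429, 428, 9), (350, 19, 7, 7), (400, 31, 53, 52), (450, 31, 55, 55), (500, 31, 55, 55), (550, 84, 87, 53), (600, 89, 87, 4), (650, 89, 85, 85), (700, 89, 74, 80), (750, 90, 58, 0)]
top 0.45 [(50, -1, -1, -1), (100, 6, -1, -1), (150, 7, -1, -1), (200, -1, 196, 190), (250, 429, 391, 123), (300, 428, 8, 9), (350, 19, 8, 7), (400, 46, 55, 6), (450, 55, 55, 53), (500, 55, 55, 55), (550, 87, 54, 3), (600, 84, 6, -1), (650, 85, 85, -1), (700, 67, 43, -1), (750, 4, -1, -1)]
top 0.6 [(50, 4, -1, -1), (100, 6, -1, -1), (150, -1, -1, -1), (200, 413, 238, 112), (250, 428, 301, 7), (300, 13, 9, 7), (350, 46, 7, 6), (400, 55, 6, 3), (450, 55, 54, 0), (500, 55, 55, -1), (550, 6, 2, -1), (600, 4, -1, -1), (650, 42, -1, -1), (700, -1, -1, -1), (750, -1, -1, -1)]
top 0.9 [(50, 6, -1, -1), (100, -1, -1, -1), (150, -1, -1, -1), (200, 340, 143, -1), (250, 9, 7, 5), (300, 9, 7, 4), (350, 6, 4, -1), (400, 5, -1, -1), (450, 1, -1, -1), (500, -1, -1, -1), (550, -1, -1, -1), (600, -1, -1, -1), (650,
[... 512 characters left out ...]
0, 52, 53, 51), (500, 54, 54, 52), (550, 86, 53, 2), (600, 83, 4, -1), (650, 83, 84, -1), (700, 68, 43, -1), (750, 20, -1, -1)]
scene 0.6 [(50, -1, -1, -1), (100, -1, -1, -1), (150, 9, 5, 5), (200, 15, 300, 283), (250, 345, 314, 6), (300, 10, 10, 5), (350, 46, 5, 4), (400, 52, 46, 3), (450, 54, 52, 0), (500, 53, 53, -1), (550, 51, 2, -1), (600, 3, -1, -1), (650, 41, -1, -1), (700, -1, -1, -1), (750, -1, -1, -1)]
scene 0.9 [(50, -1, -1, -1), (100, 3, -1, -1), (150, 5, 5, 6), (200, 319, 289, 5), (250, 8, 6, 4), (300, 10, 5, 2), (350, 5, 4, -1), (400, 3, -1, -1), (450, 1, -1, 346), (500, -1, -1, 346), (550, -1, -1, -1), (600, -1, -1, -1), (650, -1, -1, -1), (700, -1, -1, -1), (750, -1, -1, -1)]
```

>>> step_arm:
  increments:
    - [[0,0,0.19,0,0,0,-1],[0,0,0.19,0,0,0,-1],[0,0,0.19,0,0,0,-1],[0,0,0.19,0,0,0,-1],[0,0,0.19,0,0,0,-1]]
  newtons: 30

```text
clock: 0.6
eef_pos: [241.6, 494.1, 404.3]
eef_rot: [-3.141, 0.0, 1.935]
wrist_force: [0.4, 0.0, -0.7]
finger_gap: 93.9
finger_force: 0.0
```

>>> step_arm:
  increments:
    - [[0,0,0.19,0,0,0,-1],[0,0,0.19,0,0,0,-1],[0,0,0.0835,0,0,0,-1],[0,0,0,-0.5,0.7,0,-1],[0,0,0,-0.7,1,0,-1]]

```text
clock: 1.1
eef_pos: [309.5, 446.6, 404.3]
eef_rot: [-3.141, 0.0, 1.58]
wrist_force: [1.1, 0.5, -0.3]
finger_gap: 93.9
finger_force: 0.0
```

```bash
cat > lg.py <<'E'
from h import *
s=manip.read_state();print(s["joints"].round(4),s["eef_pos"].round(1),s["eef_rot"].round(4),s["wrist_force"].round(1))
open("log.txt","a").write(" ".join(map(str,[*s["joints"],*s["eef_pos"]]))+"\n")
E
python3 lg.py
```

```text
[8.9740e-01 2.8550e-01 1.5403e+00 2.0000e-04 1.3163e+00 8.8840e-01] [309.5 446.6 404.3] [-3.1411e+00  3.0000e-04  1.5797e+00] [ 1.1  0.5 -0.3]
```

>>> step_arm:
  increments:
    - [[0,0,0,-0.7,1,0,-1],[0,0,0,-0.7,1,0,-1],[0,0,0,-0.7,1,0,-1],[0,0,0,-0.7,1,0.3,-1],[0,0,0,-0.7,1,0.3,-1]]

```text
clock: 1.6
eef_pos: [511.7, 306.5, 380.4]
eef_rot: [3.141, -0.0, 1.577]
wrist_force: [1.6, 0.8, -0.2]
finger_gap: 94.2
finger_force: 0.0
```

```bash
python3 lg.py
```

```text
[ 0.4783  0.4225  1.4122 -0.      1.3066  0.4725] [511.7 306.5 380.4] [ 3.1414e+00 -1.0000e-04  1.5766e+00] [ 1.6  0.8 -0.2]
```

>>> step_arm:
  increments:
    - [[0,0,0,-0.7,1,0.4,-1],[0,0,0,-0.7,1,0.4,-1],[0,0,0,-0.7,0.8,0.4,-1],[0,0,-0.006,-0.1,0.2,0.3,-1],[0,0,0,0,0,0,-1]]

```text
clock: 2.1
eef_pos: [629.1, 221.2, 319.0]
eef_rot: [-3.138, 0.001, 1.58]
wrist_force: [-0.1, 0.5, -0.5]
finger_gap: 94.0
finger_force: 0.0
```

```bash
python3 lg.py; python3 - <<'E'
from h import *
from scipy.optimize import least_squares
L=np.loadtxt("log.txt");r=np.sqrt(L[:,6]**2+L[:,7]**2-36.8**2)
a=L[:,1];b=L[:,1]+L[:,2]
f=lambda p:np.r_[p[0]*np.sin(a)+p[1]*np.sin(b)+p[4]*np.cos(b)-r, p[3]+p[0]*np.cos(a)+p[1]*np.cos(b)-p[4]*np.sin(b)-L[:,8]]
s=least_squares(lambda p:np.r_[f(p),(p[4]-0)/100],[450,400,0,50,0]);print(s.x.round(1),s.cost)
c=grab("wrist");np.savez("w1.npz",**c);cv2.imwrite("pics/w1.png",c["frame"][...,::-1])
E
```

```text
[0.2831 0.6339 1.2399 0.     1.2717 0.2744] [629.1 221.2 319. ] [-3.1377e+00  1.0000e-03  1.5796e+00] [-0.1  0.5 -0.5]
[422.8 446.6 615.4 146.1  36.1] 0.09024230085609142
```

View pics/w1.png

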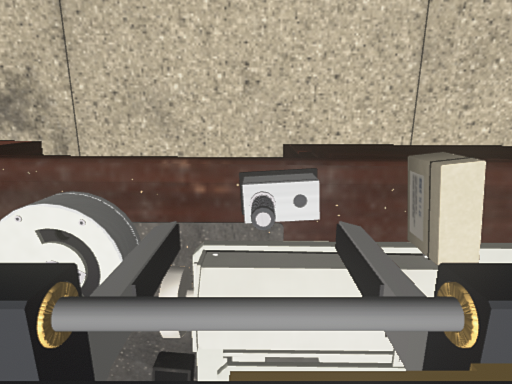

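Wrist view: pin top at (263,218), block with its empty hole at (300,201), the pin sitting midway between the fingers. Checking its position by ray.

```bash
python3 - <<'E'
from h import *
c=dict(np.load("w1.npz"));w=cloud(c)
q=w[(w[...,2]>70)&(w[...,2]<90)&(abs(w[...,0]-631)<20)&(abs(w[...,1]-220)<18)];t=q[q[:,2]>79]
print(t.mean(0),np.median(t,0),t.min(0),t.max(0),len(t))
b=w[(abs(w[...,2]-40)<4)&(abs(w[...,0]-645)<50)&(abs(w[...,1]-219)<30)];print(cv2.minAreaRect(b[:,:2].astype(np.float32)),np.median(b[:,2]))
print(plane(c,300,201,40.5),plane(c,263,218,82.))
g=cv2.cvtColor(c["frame"],cv2.COLOR_RGB2GRAY)
m=np.zeros_like(g);m[190:215,285:315]=((g<140)[190:215,285:315]);k,l,st,ce=cv2.connectedComponentsWithStats(m);i=1+st[1:,4].argmax();print(st[i],plane(c,*ce[i],40.5))
E
```

```text
[632.06577339 218.99770273  81.67772491] [632.13552645 219.15687798  81.74048055] [623.5027225  210.28321069  79.07414532] [640.85577908 227.10965939  83.85685399] 448
((648.1652221679688, 219.47744750976562), (64.12236785888672, 34.94097137451172), 3.241431474685669) 39.64586943864276
[663.86604806 220.55059134  40.5       ] [632.16601643 219.15637762  82.        ]
[294 195  13  12 127] [663.61270778 221.05788652  40.5       ]
```

>>> step_arm:
  increments:
    - [[0,0,0.01,-0.05,0.07,0,-1],[0,0,0,0,0,0.6,-1],[0,0,0,0,0,0.8,-1],[0,0,0,0,0,0.3,-1],[0,0,0,0,0,0,-1]]

```text
clock: 2.65
eef_pos: [630.9, 220.9, 252.9]
eef_rot: [-3.14, 0.001, 1.574]
wrist_force: [0.0, 0.5, -0.1]
finger_gap: 94.1
finger_force: 0.0
```

>>> step_arm:
  increments:
    - [[0,0,0,0,0,0.08,1],[0,0,0,0,0,0,1],[0,0,0,0,0,0,1],[0,0,0,0,0,0,1],[0,0,0,0,0,0,1]]
  newtons: 30

```text
clock: 3.15
eef_pos: [631.5, 220.1, 250.9]
eef_rot: [3.141, -0.0, 1.573]
wrist_force: [-0.4, 0.4, 0.7]
finger_gap: 57.3
finger_force: 0.0
```

>>> step_arm:
  increments:
    - [[0,0,0,-0.015,0.01,0.06,1],[0,0,0,0,0,0,1],[0,0,0,0,0,0,1],[0,0,0,0,0,0,1],[0,0,0,0,0,0,1]]

```text
clock: 3.65
eef_pos: [631.8, 219.6, 248.1]
eef_rot: [3.141, -0.0, 1.573]
wrist_force: [-1.1, 0.2, -1.1]
finger_gap: 17.6
finger_force: 26.4
```

>>> step_arm:
  increments:
    - [[0,0,0,0,0,0,1],[0,0,0,0,0,0,1]]

```text
clock: 3.85
eef_pos: [631.8, 219.6, 248.1]
eef_rot: [3.142, -0.0, 1.573]
wrist_force: [0.7, 0.3, 0.4]
finger_gap: 17.4
finger_force: 30.0
```

>>> step_arm:
  increments:
    - [[0,0,0,0,0,-0.4,1],[0,0,0,0,0,-0.7,1],[0,0,0,0,0,-0.6,1],[0,0,0,0,-0.4,0,1],[0,0,0,-0.1,-0.8,0,1]]

```text
clock: 4.35
eef_pos: [583.9, 215.4, 317.7]
eef_rot: [3.139, -0.001, 1.573]
wrist_force: [1.2, 0.9, -0.2]
finger_gap: 17.4
finger_force: 30.0
```

>>> step_arm:
  increments:
    - [[0,0,0,-0.15,-1,0,1],[0,0,0,-0.15,-1,0,1],[0,0,0,-0.15,-0.8,0,1],[0,0,0,-0.1,-0.4,0,1],[0,0,0,0,0,0,1]]

```text
clock: 4.85
eef_pos: [454.7, 193.0, 317.5]
eef_rot: [3.141, -0.0, 1.574]
wrist_force: [0.8, 0.2, 0.1]
finger_gap: 17.4
finger_force: 30.0
```

```bash
python3 lg.py; python3 - <<'E'
from h import *
for n in("wrist","scene","top"):
    c=grab(n);np.savez(f"{n}2.npz",**c)
    if n!="top":cv2.imwrite(f"pics/{n}2.png",c["frame"][...,::-1])
a=cv2.imread("pics/wrist2.png");b=cv2.imread("pics/scene2.png")[120:290,230:400]
cv2.imwrite("pics/v2.png",np.hstack([a[:,:416],cv2.resize(b,(384,384))]))
E
```

```text
[0.3272 0.2703 1.7757 0.     1.0946 0.324 ] [454.7 193.  317.5] [ 3.1406e+00 -4.0000e-04  1.5739e+00] [0.8 0.2 0.1]
```

View pics/v2.png

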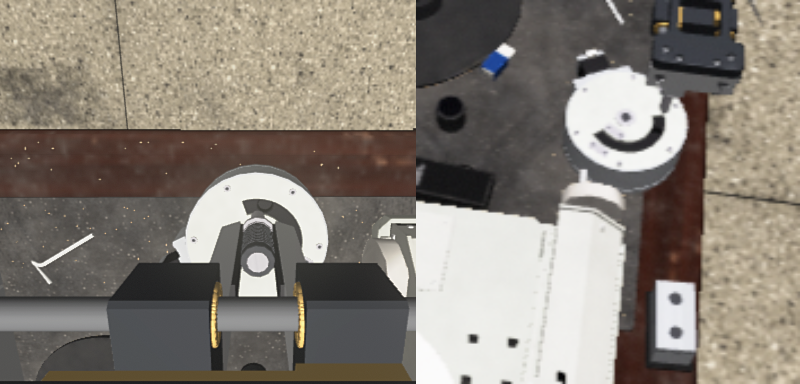

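Left (wrist): the pin hangs upright, grip top at (258,262), over the slot's near end (258,205). Right (scene crop): slot visible, pin beside it. Refining the drive centre and pin offset.

```bash
python3 - <<'E'
from h import *
from scipy.optimize import least_squares
C=np.array([451.,159.5]);H=49.5
for n in("wrist","top","scene"):
    c=dict(np.load(f"{n}2.npz"));f=c["frame"];g=cv2.cvtColor(f,cv2.COLOR_RGB2GRAY);w=cloud(c)
    K=c["mtx"];T=c["cam_to_world"];v,u=np.mgrid[:384,:512]
    D=np.stack([(u-K[0,2])/K[0,0],(v-K[1,2])/K[1,1],np.ones_like(u)],-1)@T[:3,:3].T
    X=(T[:3,3]+D*((H-T[2,3])/D[...,2:]))[...,:2]
    d=np.hypot(*(X-C).transpose(2,0,1));a=np.degrees(np.arctan2(X[...,1]-C[1],X[...,0]-C[0]))
    zok=abs(w[...,2]-H)<4
    m=(zok&(g>150)&(d<70)).astype(np.uint8)
    k,lab,st,_=cv2.connectedComponentsWithStats(m);i=1+st[1:,4].argmax()
    cn=max(cv2.findContours((lab==i).astype(np.uint8),0,1)[0],key=len)[:,0];P=X[cn[:,1],cn[:,0]]
    P=P[abs(np.hypot(*(P-C).T)-60)<5]
    r=least_squares(lambda q:np.hypot(P[:,0]-q[0],P[:,1]-q[1])-60,[*C],loss="soft_l1",f_scale=.7).x;print(n,"rim",r.round(2),len(P))
    # slot edge points: inner/outer edges of white-cover/dark transition along radial rays
    out=[]
    for th in range(-60,125,3):
        rr=np.arange(20,46,.25);q=np.c_[r[0]+rr*np.cos(np.radians(th)),r[1]+rr*np.sin(np.radians(th)),np.full(len(rr),H),np.ones(len(rr))]
        p=(q@np.linalg.inv(T).T)[:,:3];mu=(p[:,:2]/p[:,2:]*K[0,0]+[K[0,2],K[1,2]]).astype(np.float32)
        pr=cv2.remap(g,mu[None,:,0],mu[None,:,1],cv2.INTER_LINEAR)[0].astype(float)
        dk=rr[pr<130];out.append((th,dk.min() if len(dk) else 0,dk.max() if len(dk) else 0))
    print([(t,round(float(x),1),round(float(y),1)) for t,x,y in out if y>0])
    if n!="top":
        s=(w[...,2]>146)&(w[...,2]<157)&(abs(w[...,0]-455)<14)&(abs(w[...,1]-193)<14);q=w[s]
        if len(q):print(" pintop",len(q),q.mean(0).round(1),q.min(0).round(1),q.max(0).round(1))
E
```

```text
wrist rim [453.95 158.57] 251
[(-60, 20.8, 45.8), (-57, 20.0, 45.8), (-54, 20.0, 45.8), (-51, 20.0, 45.8), (-48, 20.0, 45.8), (-45, 20.0, 45.8), (-42, 20.0, 45.8), (-39, 20.0, 45.8), (-36, 20.0, 45.8), (-33, 20.0, 45.8), (-30, 20.0, 45.8), (-27, 20.0, 45.8), (-24, 20.0, 45.8), (-21, 20.0, 45.8), (-18, 20.0, 42.2), (-15, 20.0, 40.2), (-12, 20.0, 39.0), (-9, 20.0, 38.0), (-6, 20.0, 37.5), (-3, 20.0, 37.8), (0, 20.0, 37.8), (3, 20.0, 37.8), (6, 20.0, 38.0), (9, 20.0, 38.0), (12, 20.0, 38.0), (15, 20.0, 38.0), (18, 20.0, 38.0), (21, 20.0, 38.0), (24, 20.0, 38.2), (27, 20.0, 38.0), (30, 20.0, 38.0), (33, 20.0, 38.2), (36, 20.0, 38.2), (39, 20.0, 38.2), (42, 20.0, 38.2), (45, 20.0, 38.2), (48, 20.0, 38.2), (51, 20.8, 38.5), (54, 26.8, 38.2), (57, 26.8, 38.5), (60, 26.8, 38.5), (63, 26.8, 38.5), (66, 26.8, 38.5), (69, 26.8, 38.5), (72, 26.8, 38.8), (75, 23.0, 38.5), (78, 23.2, 38.5), (81, 23.2, 38.5), (84, 23.2, 38.5), (87, 23.2, 38.5), (90, 23.2, 38.5), (93, 23.5, 38.5), (96, 23.0, 38.5), (99, 22.8, 38.5), (102, 22.8, 38.5), (105, 27.0, 38.5), (123, 20.2, 20.2)]
 pintop 1231 [454.9 194.5 1
[... 1527 characters left out ...]
.2, 38.0), (9, 27.2, 38.0), (12, 27.2, 38.0), (15, 27.2, 38.2), (18, 27.2, 38.2), (21, 27.2, 38.2), (24, 27.0, 38.2), (27, 26.8, 38.2), (30, 26.8, 38.0), (33, 27.0, 38.0), (36, 26.8, 38.0), (39, 26.5, 37.5), (42, 26.8, 38.0), (45, 26.8, 38.0), (48, 26.8, 37.8), (51, 26.8, 37.5), (54, 26.5, 37.2), (57, 26.5, 37.2), (60, 26.2, 37.5), (63, 26.2, 37.5), (66, 26.2, 37.5), (69, 26.2, 37.8), (72, 26.2, 37.5), (75, 26.5, 37.5), (78, 26.8, 37.8), (81, 26.5, 37.5), (84, 26.5, 37.2), (87, 26.5, 37.2), (90, 26.2, 37.0), (93, 26.2, 37.0), (96, 26.2, 37.0), (99, 26.2, 37.2), (102, 26.5, 37.0), (105, 27.2, 36.0), (111, 37.8, 40.8), (114, 37.5, 43.2), (117, 37.5, 44.8), (120, 37.5, 45.8), (123, 38.2, 45.8)]
```

```bash
python3 - <<'E'
from h import *
c=dict(np.load("wrist2.npz"));f=c["frame"];g=cv2.cvtColor(f,cv2.COLOR_RGB2GRAY)
m=np.zeros_like(g);m[240:282,238:280]=(g>150)[240:282,238:280];k,l,st,ce=cv2.connectedComponentsWithStats(m)
w=cloud(c)
for i in range(1,k):
    if st[i,4]>30:
        print(st[i],plane(c,*ce[i],151.5),np.nanmedian(w[l==i],0));cn=max(cv2.findContours((l==i).astype(np.uint8),0,1)[0],key=len);print(cv2.minEnclosingCircle(cn),plane(c,*cv2.minEnclosingCircle(cn)[0],151.5))
E
```

```text
[247 253  22  20 341] [454.70968994 191.86928104 151.5       ] [454.58570722 192.01387996 151.65816329]
((257.3313293457031, 261.7710876464844), 10.696599960327148) [454.74447514 192.034514   151.5       ]
[240 267  36  15 296] [454.79538107 183.7104382  151.5       ] [454.64650151 127.22373462  50.15218506]
((257.5, 276.3571472167969), 18.105514526367188) [454.85121052 183.9666663  151.5       ]
```

>>> step_arm:
  increments:
    - [[0,0,0,-0.05,-0.085,0,1],[0,0,0,0,0,0.2,1],[0,0,0,0,0,0.2,1],[0,0,0,0,0,0,1]]

```text
clock: 5.4
eef_pos: [452.4, 191.0, 298.5]
eef_rot: [-3.139, 0.001, 1.573]
wrist_force: [1.2, -0.4, -1.0]
finger_gap: 17.5
finger_force: 30.0
```

>>> step_arm:
  increments:
    - [[0,0,0,0.005,-0.005,0.1,1],[0,0,0,0,0,0.1,1],[0,0,0,0,0,0,1],[0,0,0,0,0,0,1]]

```text
clock: 5.8
eef_pos: [452.3, 191.3, 292.1]
eef_rot: [3.142, -0.0, 1.573]
wrist_force: [0.4, -0.9, -0.9]
finger_gap: 17.6
finger_force: 30.0
```

>>> step_arm:
  increments:
    - [[0,0,0,0,0,0.06,1],[0,0,0,0,0,0,1],[0,0,0,0,0,0,1]]

```text
clock: 6.1
eef_pos: [452.3, 191.3, 289.7]
eef_rot: [3.142, 0.0, 1.574]
wrist_force: [-0.2, 0.6, -0.7]
finger_gap: 17.2
finger_force: 30.0
```

>>> step_arm:
  increments:
    - [[0,0,0,0,0,0.05,1],[0,0,0,0,0,0,1],[0,0,0,0,0,0,1]]

```text
clock: 6.4
eef_pos: [452.3, 191.3, 287.6]
eef_rot: [-3.141, 0.0, 1.574]
wrist_force: [0.2, -0.6, -0.8]
finger_gap: 17.5
finger_force: 30.0
```

>>> step_arm:
  increments:
    - [[0,0,0,0,0,0.03,1],[0,0,0,0,0,0,1],[0,0,0,0,0,0,1]]

```text
clock: 6.7
eef_pos: [452.3, 191.3, 286.4]
eef_rot: [-3.142, 0.0, 1.574]
wrist_force: [-0.6, 0.0, -1.1]
finger_gap: 17.6
finger_force: 30.0
```

>>> step_arm:
  increments:
    - [[0,0,0,0,0,0.02,1],[0,0,0,0,0,0,1],[0,0,0,0,0,0,1]]

```text
clock: 7.0
eef_pos: [452.4, 191.3, 286.1]
eef_rot: [3.141, -0.0, 1.574]
wrist_force: [-1.8, -0.2, 5.6]
finger_gap: 17.5
finger_force: 30.0
```

>>> step_arm:
  increments:
    - [[0,0,0,0,0,0.02,1],[0,0,0,0,0,0,1],[0,0,0,0,0,0,1]]

```text
clock: 7.3
eef_pos: [452.4, 191.4, 285.9]
eef_rot: [3.141, -0.0, 1.574]
wrist_force: [-4.1, -1.7, 12.4]
finger_gap: 17.5
finger_force: 30.0
```

>>> step_arm:
  increments:
    - [[0,0,0,0,0,-0.02,1],[0,0,0,-0.002,0.05,0,1],[0,0,0,-0.002,0.05,0,1],[0,0,0,0,0,0,1]]

```text
clock: 7.7
eef_pos: [456.4, 191.2, 285.9]
eef_rot: [-3.141, -0.0, 1.573]
wrist_force: [-2.9, -0.7, 4.4]
finger_gap: 17.4
finger_force: 30.0
```

>>> step_arm:
  increments:
    - [[0,0,0,-0.006,0.05,0,1],[0,0,0,-0.01,0.05,0,1],[0,0,0,0,0,0,1]]

```text
clock: 8.0
eef_pos: [460.6, 190.4, 285.5]
eef_rot: [3.142, 0.0, 1.573]
wrist_force: [-0.3, -0.3, -0.5]
finger_gap: 17.4
finger_force: 30.0
```

>>> step_arm:
  increments:
    - [[0,0,0,0,0,0.03,1],[0,0,0,0,0,0,1],[0,0,0,0,0,0,1]]

```text
clock: 8.3
eef_pos: [460.3, 190.5, 284.3]
eef_rot: [-3.141, 0.0, 1.573]
wrist_force: [-0.1, 0.2, -1.3]
finger_gap: 17.5
finger_force: 30.0
```

>>> step_arm:
  increments:
    - [[0,0,0,0,0,0.04,1],[0,0,0,0,0,0,1],[0,0,0,0,0,0,1]]

```text
clock: 8.6
eef_pos: [460.3, 190.5, 282.8]
eef_rot: [3.142, 0.0, 1.574]
wrist_force: [1.5, 0.3, -0.7]
finger_gap: 17.5
finger_force: 30.0
```

>>> step_arm:
  increments:
    - [[0,0,0,0,0,0.03,1],[0,0,0,0,0,0,1],[0,0,0,0,0,0,1]]

```text
clock: 8.9
eef_pos: [460.3, 190.5, 281.6]
eef_rot: [3.141, -0.0, 1.573]
wrist_force: [1.0, 0.8, -1.1]
finger_gap: 17.5
finger_force: 30.0
```

>>> step_arm:
  increments:
    - [[0,0,0,0,0,0.05,1],[0,0,0,0,0,0.03,1],[0,0,0,0,0,0,1],[0,0,0,0,0,0,1]]

```text
clock: 9.3
eef_pos: [460.3, 190.6, 278.3]
eef_rot: [-3.142, -0.0, 1.574]
wrist_force: [1.8, 1.9, -3.0]
finger_gap: 17.4
finger_force: 30.0
```

>>> step_arm:
  increments:
    - [[0,0,0,0,0,0.05,1],[0,0,0,0,0,0.02,1],[0,0,0,0,0,0,1],[0,0,0,0,0,0,1]]

```text
clock: 9.7
eef_pos: [460.3, 190.5, 275.6]
eef_rot: [3.141, -0.0, 1.574]
wrist_force: [2.3, 2.8, -1.7]
finger_gap: 17.4
finger_force: 30.0
```

>>> step_arm:
  increments:
    - [[0,0,0,-0.01,0.048,0,1],[0,0,0,-0.014,0.048,0,1],[0,0,0,-0.018,0.046,0,1],[0,0,0,-0.02,0.046,0,1],[0,0,0,0,0,0,1]]

```text
clock: 10.2
eef_pos: [467.4, 188.3, 275.2]
eef_rot: [-3.138, -0.0, 1.573]
wrist_force: [-5.6, 6.6, 1.1]
finger_gap: 17.3
finger_force: 30.0
```

>>> step_arm:
  increments:
    - [[0,0,0,-0.015,0.049,0,1],[0,0,0,-0.026,0.043,0,1],[0,0,0,-0.0285,0.041,0,1],[0,0,0,-0.031,0.039,0,1],[0,0,0,0,0,0,1]]

```text
clock: 10.7
eef_pos: [474.3, 184.3, 275.1]
eef_rot: [-3.138, -0.0, 1.573]
wrist_force: [-4.6, 6.7, -0.5]
finger_gap: 17.1
finger_force: 30.0
```

>>> step_arm:
  increments:
    - [[0,0,0,-0.031,0.039,0,1],[0,0,0,-0.036,0.035,0,1],[0,0,0,-0.038,0.033,0,1],[0,0,0,-0.04,0.03,0,1],[0,0,0,0,0,0,1]]

```text
clock: 11.2
eef_pos: [479.9, 178.5, 275.2]
eef_rot: [-3.139, -0.001, 1.573]
wrist_force: [-3.3, 6.9, -2.4]
finger_gap: 17.5
finger_force: 30.0
```

>>> step_arm:
  increments:
    - [[0,0,0,-0.042,0.028,0,1],[0,0,0,-0.043,0.025,0,1],[0,0,0,-0.045,0.022,0,1],[0,0,0,-0.046,0.02,0,1],[0,0,0,0,0,0,1]]

```text
clock: 11.7
eef_pos: [483.7, 171.5, 275.2]
eef_rot: [-3.139, -0.001, 1.573]
wrist_force: [-2.8, 7.3, -1.2]
finger_gap: 17.2
finger_force: 30.0
```

>>> step_arm:
  increments:
    - [[0,0,0,-0.047,0.016,0,1],[0,0,0,-0.048,0.013,0,1],[0,0,0,-0.049,0.01,0,1],[0,0,0,-0.049,0.007,0,1],[0,0,0,0,0,0,1]]

```text
clock: 12.2
eef_pos: [485.6, 163.8, 275.3]
eef_rot: [-3.139, -0.001, 1.573]
wrist_force: [-3.4, 7.5, -0.9]
finger_gap: 17.4
finger_force: 30.0
```

>>> step_arm:
  increments:
    - [[0,0,0,-0.05,0.004,0,1],[0,0,0,-0.05,0.001,0,1],[0,0,0,-0.05,-0.002,0,1],[0,0,0,-0.05,-0.005,0,1],[0,0,0,0,0,0,1]]

```text
clock: 12.7
eef_pos: [485.6, 155.8, 275.4]
eef_rot: [-3.14, -0.001, 1.573]
wrist_force: [-2.6, 7.0, -1.5]
finger_gap: 17.5
finger_force: 30.0
```

>>> step_arm:
  increments:
    - [[0,0,0,-0.049,-0.013,0,1],[0,0,0,-0.049,-0.011,0,1],[0,0,0,-0.048,-0.014,0,1],[0,0,0,0,0,0.02,1],[0,0,0,0,0,0,1]]

```text
clock: 13.2
eef_pos: [484.7, 149.9, 275.3]
eef_rot: [3.14, -0.001, 1.573]
wrist_force: [2.6, 6.2, 0.9]
finger_gap: 17.7
finger_force: 30.0
```

>>> step_arm:
  increments:
    - [[0,0,0,0,0,0.02,1],[0,0,0,0,0,0,1],[0,0,0,0,0,0,1]]

```text
clock: 13.5
eef_pos: [484.7, 150.0, 274.6]
eef_rot: [3.14, -0.001, 1.573]
wrist_force: [2.5, 6.2, 2.8]
finger_gap: 17.3
finger_force: 30.0
```

>>> step_arm:
  increments:
    - [[0,0,0,0,0,0.01,1],[0,0,0,-0.047,-0.017,0,1],[0,0,0,-0.047,-0.019,0,1],[0,0,0,0,0,0,1]]

```text
clock: 13.9
eef_pos: [483.5, 146.0, 274.3]
eef_rot: [3.138, -0.001, 1.573]
wrist_force: [6.9, 5.7, -0.3]
finger_gap: 17.2
finger_force: 29.9
```

>>> step_arm:
  increments:
    - [[0,0,0,-0.046,-0.021,0,1],[0,0,0,0,0,0,1],[0,0,0,0,0,0,1]]

```text
clock: 14.2
eef_pos: [482.8, 144.2, 274.2]
eef_rot: [3.138, -0.001, 1.573]
wrist_force: [7.6, 5.0, -0.9]
finger_gap: 17.5
finger_force: 29.9
```

>>> step_arm:
  increments:
    - [[0,0,0,-0.006,0.012,0.02,1],[0,0,0,0,0,0,1],[0,0,0,0,0,0,1]]

```text
clock: 14.5
eef_pos: [483.2, 144.0, 273.7]
eef_rot: [3.138, -0.001, 1.573]
wrist_force: [5.2, 5.2, 2.4]
finger_gap: 17.3
finger_force: 29.9
```

>>> step_arm:
  increments:
    - [[0,0,0,0,0,0.02,1],[0,0,0,0,0,0,1],[0,0,0,0,0,0,1]]

```text
clock: 14.8
eef_pos: [483.2, 144.0, 273.0]
eef_rot: [3.138, -0.001, 1.573]
wrist_force: [5.5, 4.7, 3.7]
finger_gap: 17.3
finger_force: 29.9
```

>>> step_arm:
  increments:
    - [[0,0,0,0,0,0.02,1],[0,0,0,0,0,0,1],[0,0,0,0,0,0,1]]

```text
clock: 15.1
eef_pos: [483.3, 144.0, 272.5]
eef_rot: [3.138, -0.001, 1.573]
wrist_force: [4.0, 4.3, 7.1]
finger_gap: 17.5
finger_force: 29.9
```

>>> step_arm:
  increments:
    - [[0,0,0,-0.033,-0.017,0,1],[0,0,0,0,0,0,1],[0,0,0,0,0,0,1]]

```text
clock: 15.4
eef_pos: [482.7, 142.6, 272.3]
eef_rot: [3.138, -0.001, 1.573]
wrist_force: [6.6, 3.6, 4.6]
finger_gap: 17.3
finger_force: 30.0
```

>>> step_arm:
  increments:
    - [[0,0,0,0,0,0.02,1],[0,0,0,0,0,0,1],[0,0,0,0,0,0,1]]

```text
clock: 15.7
eef_pos: [482.8, 142.6, 272.0]
eef_rot: [3.137, -0.001, 1.573]
wrist_force: [4.2, 2.3, 8.6]
finger_gap: 17.1
finger_force: 30.0
```

```bash
python3 - <<'E'
from h import *
s=grab("scene");w=grab("wrist");t=grab("top")
for n,c in(("scene",s),("wrist",w),("top",t)):np.savez(n+"3.npz",**c)
a=cv2.resize(s["frame"][130:210,280:360],(400,400),interpolation=cv2.INTER_CUBIC);b=cv2.resize(w["frame"][150:300,185:335],(400,400),interpolation=cv2.INTER_CUBIC)
cv2.imwrite("pics/v3.png",np.hstack([a,b])[...,::-1])
c=w;g=cv2.cvtColor(c["frame"],cv2.COLOR_RGB2GRAY);W=cloud(c)
m=np.zeros_like(g);m[235:290,230:290]=(g>150)[235:290,230:290];k,l,st,ce=cv2.connectedComponentsWithStats(m)
for i in range(1,k):
    if st[i,4]>30: print(st[i],ce[i],np.nanmedian(W[l==i],0))
print(manip.read_state()["moment"])
E
```

```text
[247 247  21  17 285] [256.86666667 255.18596491] [483.30409707 145.14096506 105.59219285]
[241 261  21  16 154] [247.75324675 269.22077922] [476.51306868 108.42663301  50.1305497 ]
[ 0.62393439 -1.05044434 -0.11592727]
```

View pics/v3.png

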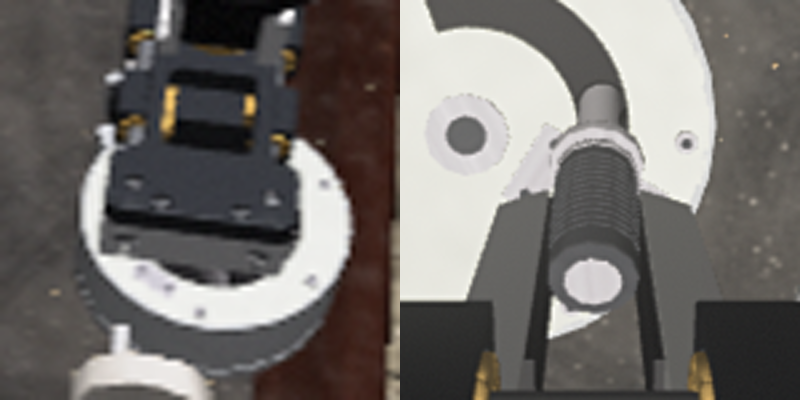

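Left: gripper over the slot with the wear pads just beyond. Right (wrist crop): pin in the slot at (600,100), grip top at (592,282), near the wear pad at (535,160). Measuring the pin's tilt from the grip's visible surface.

```bash
python3 - <<'E'
from h import *
for n,e in(("wrist2",(454.7,193.0,317.5)),("wrist3",(482.8,142.6,272.0))):
    c=dict(np.load(n+".npz"));w=cloud(c)-e
    for z0 in range(-206,-165,6):
        s=(abs(w[...,2]-z0)<3)&(abs(w[...,0])<12)&(w[...,1]<6)&(w[...,1]>-25);q=w[s]
        if len(q)>8:
            sm=q[abs(q[:,0]-np.median(q[:,0]))<2]
            print(n,z0,len(q),"x mid",((q[:,0].min()+q[:,0].max())/2).round(2),q[:,0].min().round(1),q[:,0].max().round(1),"y front",np.median(sm[:,1]).round(2))
E
```

```text
wrist2 -206 58 x mid 0.12 -8.9 9.1 y front 5.32
wrist2 -200 30 x mid 0.16 -8.7 9.0 y front 4.74
wrist2 -194 33 x mid 0.13 -8.4 8.7 y front 5.15
wrist2 -188 51 x mid 0.12 -8.6 8.9 y front 5.18
wrist2 -182 44 x mid 0.15 -8.4 8.7 y front 5.02
wrist2 -176 66 x mid 0.15 -8.6 8.9 y front 5.29
wrist2 -170 193 x mid 0.14 -8.6 8.9 y front -2.25
wrist3 -170 255 x mid 0.8 -7.9 9.5 y front -2.7
```

```bash
python3 - <<'E'
from h import *
for n,e in(("wrist2",(454.7,193.0,317.5)),("wrist3",(482.8,142.6,272.0))):
    c=dict(np.load(n+".npz"));w=cloud(c)-e
    for z0 in range(-236,-165,4):
        s=(abs(w[...,2]-z0)<2)&(abs(w[...,0]-.4)<2.5)&(w[...,1]<25)&(w[...,1]>-1);q=w[s]
        if len(q)>3: print(n,z0,len(q),"y front",np.median(q[:,1]).round(2), q[:,1].max().round(2))
    s=(abs(w[...,2]+166)<3)&(np.hypot(w[...,0],w[...,1])<14);q=w[s]
    print("top",np.median(q,0), np.polyfit(q[:,1],q[:,2],1))
E
```

```text
wrist2 -236 12 y front 3.52 3.9
wrist2 -232 11 y front 3.56 3.85
wrist2 -228 12 y front 3.67 3.82
wrist2 -208 6 y front 9.3 9.43
wrist2 -204 43 y front 8.63 9.61
wrist2 -200 19 y front 7.59 8.07
wrist2 -196 24 y front 7.74 8.36
wrist2 -192 17 y front 7.79 8.15
wrist2 -188 26 y front 7.72 8.42
wrist2 -184 26 y front 7.68 8.32
wrist2 -180 22 y front 7.68 8.32
wrist2 -176 26 y front 7.75 8.23
wrist2 -172 30 y front 7.69 8.35
wrist2 -168 121 y front 5.06 8.2
top [-1.07317872e-01  2.05894366e-01 -1.66269159e+02] [-4.59028783e-02 -1.66307151e+02]
wrist3 -228 17 y front 24.29 24.99
wrist3 -224 26 y front 23.22 24.64
wrist3 -220 19 y front 22.35 23.54
wrist3 -216 20 y front 21.59 22.37
wrist3 -204 11 y front 23.68 24.14
wrist3 -200 59 y front 21.76 23.92
wrist3 -196 31 y front 19.83 20.82
wrist3 -192 34 y front 18.83 19.66
wrist3 -188 36 y front 17.77 18.51
wrist3 -184 41 y front 16.48 17.84
wrist3 -180 43 y front 15.44 16.41
wrist3 -176 42 y front 14.23 15.42
wrist3 -172 52 y front 13.06 14.43
wrist3 -168 142 y front 3.34 13.26
top [   0.50089348    5.13128072 -166.38761201] [ 9.79125879e-02 -1.66860403e+02]
```

The pin has tilted about 16° in the grip: the pads let it pivot about the closing axis and the nose lags at about (485,165). I'll lift off the floor and move back to stand it up. Then I'll re-grasp with the closing axis along the travel direction.

>>> step_arm:
  increments:
    - [[0,0,0,0,0,-0.09,1],[0,0,0,0.08,0.01,0,1],[0,0,0,0.08,0.01,0,1],[0,0,0,0.08,0.01,0,1],[0,0,0,0,0,0,1]]

```text
clock: 16.35
eef_pos: [483.8, 151.7, 274.8]
eef_rot: [3.139, 0.001, 1.574]
wrist_force: [4.6, -5.7, 3.6]
finger_gap: 17.3
finger_force: 30.1
```

```bash
cat > tilt.py <<'E'
from h import *
s=manip.read_state();e=s["eef_pos"];c=grab("wrist");np.savez("wl.npz",**c);w=cloud(c)-e
print(e.round(1),s["wrist_force"].round(1))
for z0 in range(-236,-165,4):
    s=(abs(w[...,2]-z0)<2)&(abs(w[...,0]-.4)<2.5)&(w[...,1]<30)&(w[...,1]>-1);q=w[s]
    if len(q)>3: print(z0,len(q),np.median(q[:,1]).round(2))
E
python3 tilt.py
```

```text
[483.8 151.7 274.8] [ 4.6 -5.7  3.6]
-232 116 22.91
-228 30 17.4
-224 25 16.19
-220 14 15.54
-204 39 18.02
-200 30 16.5
-196 17 15.83
-192 34 15.15
-188 26 14.51
-184 32 14.02
-180 37 13.42
-176 40 12.62
-172 49 11.91
-168 101 6.99
```

>>> step_arm:
  increments:
    - [[0,0,0,0.08,0,-0.02,1],[0,0,0,0.08,0,0,1],[0,0,0,0.08,0,0,1],[0,0,0,0,0,0,1]]

```text
clock: 16.8
eef_pos: [483.6, 161.2, 275.3]
eef_rot: [3.14, 0.002, 1.574]
wrist_force: [5.6, -6.4, 3.0]
finger_gap: 17.7
finger_force: 30.0
```

```bash
python3 tilt.py
```

```text
[483.6 161.2 275.3] [ 5.6 -6.4  3. ]
-232 119 15.56
-228 35 22.51
-224 87 24.94
-204 43 13.78
-200 22 12.15
-196 19 12.01
-192 22 11.72
-188 25 11.5
-184 27 11.1
-180 35 10.95
-176 33 10.57
-172 37 10.1
-168 89 8.64
```

>>> step_arm:
  increments:
    - [[0,0,0,0.08,0,0,1],[0,0,0,0.05,0,0,1],[0,0,0,0,0,0,1],[0,0,0,0,0,0,-0.06],[0,0,0,0,0,0,-0.06]]

```text
clock: 17.35
eef_pos: [483.0, 166.8, 274.7]
eef_rot: [-3.141, 0.0, 1.573]
wrist_force: [0.6, -0.3, 0.7]
finger_gap: 30.0
finger_force: 0.0
```

>>> step_arm:
  increments:
    - [[0,0,0,0,0,0,-0.06],[0,0,0,0,0,0,-0.06],[0,0,0,0,0,0,-0.06]]

```text
clock: 17.65
eef_pos: [483.0, 167.0, 274.8]
eef_rot: [-3.141, 0.0, 1.574]
wrist_force: [-0.5, -0.6, -0.4]
finger_gap: 49.4
finger_force: 0.0
```

```bash
python3 tilt.py; python3 - <<'E'
from h import *
c=dict(np.load("wl.npz"));cv2.imwrite("pics/w4.png",c["frame"][...,::-1])
e=manip.read_state()["eef_pos"];w=cloud(c);q=w[(abs(w[...,2]-107)<5)&(np.hypot(w[...,0]-e[0],w[...,1]-e[1])<20)];print(np.median(q,0),q.min(0),q.max(0),len(q),c["cam_to_world"][:3,3]-e)
E
```

```text
[483.  167.  274.8] [-0.5 -0.6 -0.4]
-236 6 5.82
-232 92 10.38
-228 31 5.46
-224 173 22.47
-220 25 2.34
-216 15 1.64
-208 4 4.12
-204 52 3.15
-200 39 0.81
-196 27 -0.17
-192 8 -0.61
[484.78298881 154.71756067 106.14121911] [476.37005856 147.0708402  102.0252072 ] [493.24037135 160.92826777 109.18035502] 693 [ -0.11514038  71.06407978 -20.36634276]
```

View pics/w4.png

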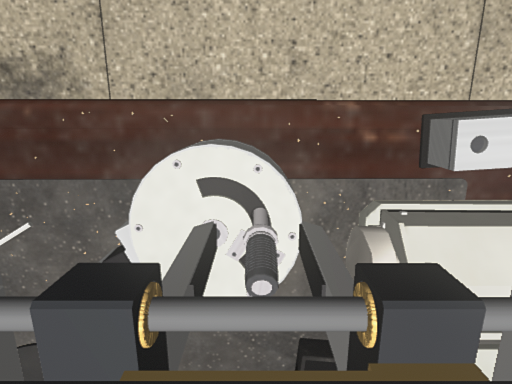

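Pin stands in the socket, leaning with its top toward −y (grip top at (262,287) px, shank in the slot at (260,215)). Now turning the gripper in place around it.

>>> step_arm:
  increments:
    - [[0,0,0,-0.15,0.03,0,-0.28],[0,0,-0.1,0,0,0,-0.28],[0,0,-0.19,0,0,0,-0.28],[0,0,-0.19,0,0,0,-0.28],[0,0,-0.19,0,0,0,-0.28]]

```text
clock: 18.2
eef_pos: [484.3, 160.5, 274.8]
eef_rot: [-3.141, 0.0, 2.106]
wrist_force: [0.0, 0.6, -0.2]
finger_gap: 60.3
finger_force: 0.0
```

>>> step_arm:
  increments:
    - [[0,0,-0.19,0,0,0,-0.28],[0,0,-0.19,0,0,0,-0.28],[0,0,-0.19,0,0,0,-0.28],[0,0,-0.19,0,0,0,-0.28],[0,0,-0.19,0,0,0,-0.28]]

```text
clock: 18.7
eef_pos: [484.3, 160.6, 274.8]
eef_rot: [-3.142, -0.0, 2.852]
wrist_force: [-0.0, -0.4, 0.2]
finger_gap: 60.2
finger_force: 0.0
```

>>> step_arm:
  increments:
    - [[0,0,-0.19,0,0,0,-0.28],[0,0,0,0,0,0,-0.28],[0,0,0,0,0,0,-0.28]]

```text
clock: 19.0
eef_pos: [484.3, 160.7, 274.8]
eef_rot: [-3.142, -0.0, 2.99]
wrist_force: [0.5, -0.6, 0.7]
finger_gap: 60.6
finger_force: 0.0
```

>>> step_arm:
  increments:
    - [[0,0,0,0.026,0.17,0.07,-0.28],[0,0,0,0,0,0,1],[0,0,0,0,0,0,1],[0,0,0,0,0,0,1],[0,0,0,0,0,0,1]]
  newtons: 45

```text
clock: 19.5
eef_pos: [484.2, 167.8, 272.1]
eef_rot: [3.142, -0.0, 2.995]
wrist_force: [-0.5, -0.4, -0.1]
finger_gap: 31.5
finger_force: 0.1
```

>>> step_arm:
  increments:
    - [[0,0,0,0,0,0,1],[0,0,0,0,0,0,1],[0,0,0,0,0,0,1],[0,0,0,0,0,0,1]]

```text
clock: 19.9
eef_pos: [484.2, 167.9, 272.0]
eef_rot: [3.141, 0.0, 2.995]
wrist_force: [1.5, 3.0, -0.6]
finger_gap: 17.3
finger_force: 45.0
```

```bash
cat > tilt2.py <<'E'
from h import *
s=manip.read_state();e=s["eef_pos"];c=grab("wrist");np.savez("wl.npz",**c);w=cloud(c)-e
y=s["eef_rot"][2];tx=w[...,0]*np.cos(y)+w[...,1]*np.sin(y);ty=w[...,0]*np.sin(y)-w[...,1]*np.cos(y)
print(e.round(1),s["wrist_force"].round(1),s["moment"].round(2))
for z0 in range(-240,-160,4):
    k=(abs(w[...,2]-z0)<2)&(abs(ty)<14)&(tx<16)&(tx>-1)
    if k.sum()>3:
        a=tx[k];b=ty[k];f=abs(b-np.median(b))<2;print(z0,k.sum(),"front",np.median(a[f]).round(2),"side",b.min().round(1),b.max().round(1))
E
python3 tilt2.py
```

```text
[484.2 167.9 272. ] [ 1.5  3.  -0.6] [ 0.85 -0.18 -0.01]
-236 4 front 2.99 side 2.8 4.9
-232 14 front 2.79 side 1.4 7.0
-228 304 front 6.22 side -13.9 13.8
-224 306 front 9.91 side -14.0 13.6
-220 241 front 9.05 side -14.0 8.5
-204 80 front 7.19 side -8.6 7.9
-200 179 front 5.64 side -11.9 12.3
-196 127 front 4.97 side -13.5 13.9
-192 133 front 4.78 side -14.0 13.7
-188 147 front 4.44 side -13.6 13.8
-184 188 front 3.97 side -13.8 14.0
-180 159 front 3.73 side -13.6 13.8
-176 192 front 3.33 side -13.9 13.9
-172 186 front 2.89 side -14.0 13.8
-168 208 front 2.23 side -14.0 13.9
-164 261 front 0.95 side -13.9 14.0
```

>>> step_arm:
  increments:
    - [[0,0,0,0,0,-0.02,1],[0,0,0,0.04,0,0,1],[0,0,0,0.04,0,0,1],[0,0,0,0.04,0,0,1],[0,0,0,0,0,0,1]]

```text
clock: 20.45
eef_pos: [480.0, 168.6, 273.4]
eef_rot: [3.14, 0.004, 2.995]
wrist_force: [9.4, 3.8, -5.2]
finger_gap: 17.4
finger_force: 45.0
```

```bash
python3 tilt2.py|grep -v -- -2[023]
```

```text
[480.  168.6 273.4] [ 9.4  3.8 -5.2] [ 0.94 -2.18 -0.05]
-196 115 front 2.99 side -14.0 14.0
-192 120 front 3.12 side -13.7 13.9
-188 150 front 2.83 side -13.9 13.6
-184 158 front 2.35 side -13.8 13.8
-180 141 front 2.38 side -13.9 13.9
-176 186 front 2.3 side -13.7 14.0
-172 167 front 1.92 side -13.8 13.7
-168 175 front 1.34 side -13.9 14.0
-164 214 front 0.42 side -13.8 14.0
```

>>> step_arm:
  increments:
    - [[0,0,0,0.04,0,0,1],[0,0,0,0.03,0,0,1],[0,0,0,0,0,0,1]]

```text
clock: 20.8
eef_pos: [477.4, 169.0, 273.6]
eef_rot: [3.14, 0.005, 2.995]
wrist_force: [11.0, 4.5, -4.6]
finger_gap: 17.4
finger_force: 45.0
```

```bash
python3 tilt2.py|grep -v -- -2[023]
```

```text
[477.4 169.  273.6] [11.   4.5 -4.6] [ 0.84 -2.55  0.06]
-196 103 front 1.61 side -13.9 14.0
-192 115 front 1.6 side -13.6 13.9
-188 122 front 1.56 side -13.9 13.9
-184 145 front 1.34 side -13.8 13.8
-180 125 front 1.26 side -14.0 13.9
-176 159 front 1.2 side -13.7 13.8
-172 163 front 1.04 side -13.9 13.9
-168 147 front 0.66 side -14.0 14.0
-164 185 front 0.02 side -13.8 14.0
```

>>> step_arm:
  increments:
    - [[0,0,0,0,0,0,0.36],[0,0,0,0,0,0,0.36],[0,0,0,-0.1,0,0.02,0.36],[0,0,0,-0.1,0,0.02,0.36],[0,0,0,0,0,0,0.36]]

```text
clock: 21.35
eef_pos: [485.0, 167.6, 271.1]
eef_rot: [-3.141, -0.0, 2.995]
wrist_force: [-0.1, 0.3, 0.4]
finger_gap: 29.9
finger_force: 0.0
```

```bash
python3 tilt2.py
```

```text
[485.  167.6 271.1] [-0.1  0.3  0.4] [ 0.04  0.01 -0.03]
-228 263 front 7.1 side -14.0 13.6
-224 68 front 7.21 side -13.4 14.0
-220 415 front 10.86 side -14.0 13.9
-204 59 front 11.72 side -10.0 11.3
-200 195 front 10.79 side -10.0 10.7
-196 47 front 10.26 side -7.9 9.3
-192 73 front 10.36 side -8.3 9.1
-188 73 front 10.31 side -8.7 9.4
-184 78 front 10.25 side -8.5 9.2
-180 89 front 10.26 side -8.8 9.4
-176 84 front 10.39 side -8.7 8.7
-172 102 front 10.3 side -8.6 9.1
-168 140 front 10.12 side -8.9 9.4
-164 660 front 5.76 side -8.8 9.1
```

```bash
python3 - <<'E'
import numpy as np
p=np.array([483.7,167.7]);C=np.array([453.5,158.6])
R=np.array([[-.9893,.146],[.146,.9893]])
for a in list(np.arange(13.5,-33,-3.6)):
    q=C+32*np.array([np.cos(np.radians(a)),np.sin(np.radians(a))]);print(round(a,1),q.round(1),(R@(q-p)/40).round(3));p=q
E
```

```text
13.5 [484.6 166.1] [-0.029 -0.037]
9.9 [485.  164.1] [-0.017 -0.047]
6.3 [485.3 162.1] [-0.014 -0.048]
2.7 [485.5 160.1] [-0.011 -0.049]
-0.9 [485.5 158.1] [-0.008 -0.05 ]
-4.5 [485.4 156.1] [-0.005 -0.05 ]
-8.1 [485.2 154.1] [-0.002 -0.05 ]
-11.7 [484.8 152.1] [ 0.001 -0.05 ]
-15.3 [484.4 150.2] [ 0.004 -0.05 ]
-18.9 [483.8 148.2] [ 0.008 -0.05 ]
-22.5 [483.1 146.4] [ 0.011 -0.049]
-26.1 [482.2 144.5] [ 0.014 -0.048]
-29.7 [481.3 142.7] [ 0.017 -0.047]
```

>>> step_arm:
  increments:
    - [[0,0,0,0.032,0.005,0,0.36],[0,0,0,0,0,0,1],[0,0,0,0,0,0,1],[0,0,0,0,0,0,1],[0,0,0,0,0,0,1]]
  newtons: 50

```text
clock: 21.9
eef_pos: [483.4, 168.3, 271.3]
eef_rot: [3.141, 0.0, 2.995]
wrist_force: [0.4, 2.3, -0.8]
finger_gap: 17.1
finger_force: 50.0
```

>>> step_arm:
  increments:
    - [[0,0,0,0,0,-0.03,1],[0,0,0,-0.029,-0.045,0,1],[0,0,0,-0.017,-0.047,0,1],[0,0,0,-0.014,-0.048,0,1],[0,0,0,0,0,0,1]]

```text
clock: 22.4
eef_pos: [484.8, 162.5, 272.6]
eef_rot: [3.14, -0.0, 2.995]
wrist_force: [-0.4, 8.2, -1.0]
finger_gap: 17.3
finger_force: 50.0
```

>>> step_arm:
  increments:
    - [[0,0,0,-0.011,-0.049,0,1],[0,0,0,-0.008,-0.05,0,1],[0,0,0,-0.005,-0.05,0,1],[0,0,0,0,0,0,1]]

```text
clock: 22.8
eef_pos: [485.0, 156.5, 272.6]
eef_rot: [3.14, -0.0, 2.995]
wrist_force: [0.5, 7.9, -1.9]
finger_gap: 17.2
finger_force: 50.0
```

```bash
python3 tilt2.py|grep -v -- -2[023]
```

```text
[485.  156.5 272.6] [ 0.5  7.9 -1.9] [ 1.78 -0.01 -0.01]
-196 104 front 8.76 side -13.9 13.9
-192 109 front 9.02 side -13.7 13.8
-188 125 front 9.02 side -14.0 13.9
-184 142 front 9.01 side -13.8 13.8
-180 141 front 9.1 side -14.0 13.9
-176 171 front 9.05 side -13.7 14.0
-172 159 front 9.3 side -14.0 13.8
-168 200 front 8.87 side -14.0 13.9
-164 705 front 4.83 side -13.8 14.0
```

>>> step_arm:
  increments:
    - [[0,0,0,-0.002,-0.05,0,1],[0,0,0,0.001,-0.05,0,1],[0,0,0,0.004,-0.05,0,1],[0,0,0,0.008,-0.05,0,1],[0,0,0,0,0,0,1]]

```text
clock: 23.35
eef_pos: [483.4, 148.7, 272.7]
eef_rot: [3.14, 0.0, 2.995]
wrist_force: [1.0, 7.4, -1.6]
finger_gap: 17.4
finger_force: 50.0
```

>>> step_arm:
  increments:
    - [[0,0,0,0,0,0.02,1],[0,0,0,0.011,-0.049,0,1],[0,0,0,0,0,0.02,1],[0,0,0,0,0,0,1]]

```text
clock: 23.75
eef_pos: [482.9, 146.8, 271.5]
eef_rot: [3.14, 0.001, 2.995]
wrist_force: [1.9, 6.6, 2.9]
finger_gap: 17.5
finger_force: 50.0
```

>>> step_arm:
  increments:
    - [[0,0,0,0.014,-0.048,0.01,1],[0,0,0,0,0,0,1],[0,0,0,0,0,0,1]]

```text
clock: 24.05
eef_pos: [482.0, 145.1, 271.2]
eef_rot: [3.14, 0.001, 2.995]
wrist_force: [1.2, 7.5, 4.2]
finger_gap: 17.4
finger_force: 50.0
```

>>> step_arm:
  increments:
    - [[0,0,0,0.017,-0.047,0,1],[0,0,0,0,0,0,1],[0,0,0,0,0,0,1]]

```text
clock: 24.35
eef_pos: [481.1, 143.3, 271.1]
eef_rot: [3.14, 0.001, 2.995]
wrist_force: [1.5, 7.9, 2.3]
finger_gap: 17.2
finger_force: 50.0
```

>>> step_arm:
  increments:
    - [[0,0,0,0,0,0.02,1],[0,0,0,0,0,0,1],[0,0,0,0,0,0,1]]

```text
clock: 24.65
eef_pos: [481.2, 143.3, 270.4]
eef_rot: [3.14, 0.002, 2.995]
wrist_force: [1.9, 7.3, 3.0]
finger_gap: 17.5
finger_force: 50.0
```

>>> step_arm:
  increments:
    - [[0,0,0,0,0,0.02,1],[0,0,0,0,0,0,1],[0,0,0,0,0,0,1]]

```text
clock: 24.95
eef_pos: [481.2, 143.3, 269.6]
eef_rot: [3.14, 0.002, 2.995]
wrist_force: [0.6, 7.5, 3.7]
finger_gap: 17.5
finger_force: 50.0
```

>>> step_arm:
  increments:
    - [[0,0,0,0.007,-0.018,0,1],[0,0,0,0,0,0.03,1],[0,0,0,0,0,0,1],[0,0,0,0,0,0,1]]

```text
clock: 25.35
eef_pos: [480.8, 142.7, 268.4]
eef_rot: [3.14, 0.002, 2.995]
wrist_force: [2.4, 6.5, 2.2]
finger_gap: 17.0
finger_force: 50.0
```

>>> step_arm:
  increments:
    - [[0,0,0,0,0,0.04,1],[0,0,0,0,0,0,1],[0,0,0,0,0,0,1]]

```text
clock: 25.65
eef_pos: [480.8, 142.6, 266.7]
eef_rot: [3.14, 0.002, 2.995]
wrist_force: [2.8, 6.8, 0.7]
finger_gap: 17.2
finger_force: 50.0
```

Nose is in the bore; lowering to home at about z = 255.

>>> step_arm:
  increments:
    - [[0,0,0,0,0,0.04,1],[0,0,0,0,0,0.04,1],[0,0,0,0,0,0,1],[0,0,0,0,0,0,1]]

```text
clock: 26.05
eef_pos: [480.8, 142.6, 263.5]
eef_rot: [3.14, 0.002, 2.995]
wrist_force: [2.7, 7.7, 0.3]
finger_gap: 17.1
finger_force: 50.0
```

>>> step_arm:
  increments:
    - [[0,0,0,0,0,0.04,1],[0,0,0,0,0,0.04,1],[0,0,0,0,0,0,1],[0,0,0,0,0,0,1]]

```text
clock: 26.45
eef_pos: [480.8, 142.6, 260.3]
eef_rot: [3.14, 0.002, 2.995]
wrist_force: [2.2, 8.0, 0.7]
finger_gap: 17.5
finger_force: 50.0
```

>>> step_arm:
  increments:
    - [[0,0,0,0,0,0.04,1],[0,0,0,0,0,0.03,1],[0,0,0,0,0,0,1],[0,0,0,0,0,0,1]]

```text
clock: 26.85
eef_pos: [480.8, 142.6, 257.5]
eef_rot: [3.14, 0.002, 2.995]
wrist_force: [2.5, 6.5, 1.3]
finger_gap: 17.2
finger_force: 50.0
```

>>> step_arm:
  increments:
    - [[0,0,0,0,0,0.03,1],[0,0,0,0,0,0,1],[0,0,0,0,0,0,1]]

```text
clock: 27.15
eef_pos: [480.8, 142.7, 256.3]
eef_rot: [3.14, 0.002, 2.995]
wrist_force: [2.8, 7.8, 0.6]
finger_gap: 17.2
finger_force: 50.0
```

>>> step_arm:
  increments:
    - [[0,0,0,0,0,0.03,1],[0,0,0,0,0,0,1],[0,0,0,0,0,0,1]]

```text
clock: 27.45
eef_pos: [480.9, 142.6, 255.3]
eef_rot: [3.14, 0.002, 2.995]
wrist_force: [2.4, 6.6, 4.1]
finger_gap: 17.2
finger_force: 50.0
```

>>> step_arm:
  increments:
    - [[0,0,0,0,0,0.015,1],[0,0,0,0,0,0,1],[0,0,0,0,0,0,1]]

```text
clock: 27.75
eef_pos: [480.9, 142.6, 255.2]
eef_rot: [3.14, 0.003, 2.995]
wrist_force: [-0.9, 6.9, 11.0]
finger_gap: 17.2
finger_force: 50.0
```

>>> step_arm:
  increments:
    - [[0,0,0,0,0,0,0.3],[0,0,0,0,0,0,0.3],[0,0,0,0,0,0,0.3],[0,0,0,0,0,0,0.3]]

```text
clock: 28.15
eef_pos: [480.5, 142.1, 253.7]
eef_rot: [-3.141, -0.0, 2.995]
wrist_force: [-0.1, 0.6, -0.2]
finger_gap: 32.9
finger_force: 0.0
```

```bash
python3 tilt2.py; python3 - <<'E'
from h import *
c=dict(np.load("wl.npz"));cv2.imwrite("pics/w5.png",c["frame"][...,::-1])
e=manip.read_state()["eef_pos"];w=cloud(c);q=w[(abs(w[...,2]-91.5)<4)&(np.hypot(w[...,0]-e[0],w[...,1]-e[1])<12)];print(np.median(q,0),q.min(0),q.max(0),len(q))
q=w[(abs(w[...,2]-49.5)<3)&(abs(np.hypot(w[...,0]-453.5,w[...,1]-158.6)-48)<6)];print("cover z",np.median(q[:,2]))
E
```

```text
[480.5 142.1 253.7] [-0.1  0.6 -0.2] [-0.01 -0.01 -0.01]
-212 29 front 3.91 side -13.0 13.1
-208 71 front 3.3 side -13.9 13.7
-204 655 front 12.58 side -13.9 13.9
-200 212 front 8.99 side -9.4 13.6
-196 68 front 7.75 side -7.4 9.9
-192 62 front 8.04 side -7.8 9.6
-188 73 front 8.09 side -8.2 9.3
-184 80 front 7.98 side -8.1 9.8
-180 90 front 7.91 side -8.3 9.5
-176 94 front 7.96 side -8.2 9.7
-172 99 front 8.03 side -8.1 9.6
-168 147 front 7.78 side -8.4 9.9
-164 271 front 7.07 side -7.7 9.6
[480.20403318 142.80480597  91.88987867] [472.19905835 133.61419148  87.6470622 ] [490.13922429 151.56899351  94.12779794] 1002
cover z 49.925010659119465
```

View pics/w5.png

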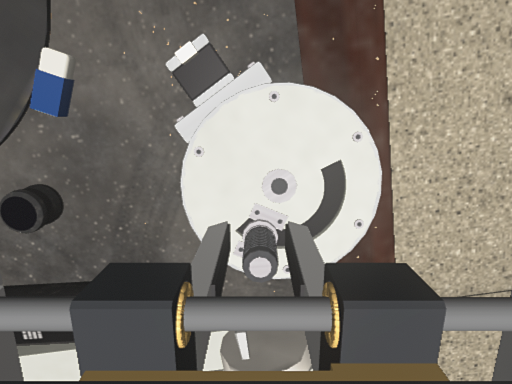

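The picture shows the pin upright at (260,260) between the two wear pads. Its top is 42 mm above the cover, so it is fully home. Retracting straight up.

>>> step_arm:
  increments:
    - [[0,0,0,0,0.01,0,0.1],[0,0,0,0,0,-0.2,0.1],[0,0,0,0,0,-0.5,0.1],[0,0,0,0,0,-0.8,0.1],[0,0,0,0,0,-0.8,0.1]]

```text
clock: 28.7
eef_pos: [480.4, 142.6, 347.3]
eef_rot: [-3.141, -0.0, 2.995]
wrist_force: [0.1, -0.1, -0.8]
finger_gap: 42.2
finger_force: 0.0
```

>>> step_arm:
  increments:
    - [[0,0,0,0,0,-0.5,0.1],[0,0,0,0,0,0,0.1],[0,0,0,0,0,0,0.1]]

```text
clock: 29.0
eef_pos: [480.4, 142.6, 365.7]
eef_rot: [3.142, 0.0, 2.995]
wrist_force: [-0.3, 1.1, -0.5]
finger_gap: 42.1
finger_force: 0.0
```

```bash
python3 - <<'E'
from h import *
c=grab("wrist");w=cloud(c);print(manip.read_state()["eef_pos"])
q=w[(w[...,2]>86)&(w[...,2]<98)&(np.hypot(w[...,0]-480.3,w[...,1]-142.5)<14)];print(np.median(q,0),q.min(0),q.max(0),len(q))
for z in (60,68,76,84):
    q=w[(abs(w[...,2]-z)<3)&(np.hypot(w[...,0]-480.3,w[...,1]-142.5)<14)];
    if len(q):print(z,q.min(0)[:2],q.max(0)[:2])
if abs(np.median(w[(w[...,2]>86)&(w[...,2]<98)&(np.hypot(w[...,0]-480.3,w[...,1]-142.5)<14)][:,2])-92)<1.5: print(workorder.sign_off())
E
```

```text
[480.36424927 142.57965004 365.02692363]
[480.33165721 142.80941444  91.82880704] [472.52127515 133.80620477  86.07808816] [489.85313145 151.68409557  94.27727836] 365
60 [472.30610486 134.63161396] [480.35884093 151.87038611]
68 [472.10226132 134.91415278] [480.12154119 151.75240619]
76 [472.12145655 133.82458396] [479.09593591 151.53561923]
84 [472.28031745 134.09403361] [484.26895534 151.80225554]
the job is handed in; nothing more can be done
None
```

The locking pin is home in the lock bore through the rotor's socket, upright with its collar on the cover; the arm has pulled clear and the job is handed in at about 29 s (the sign-off gave no verdict).

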